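# Seat a flanged bearing barrel in the slotted holding fixture

### The arm

A 7-joint arm with a two-finger parallel gripper is mounted at the origin on the work surface. World frame = base frame: x ahead of the robot, y to its left, z up, the work surface at z = 0. Lengths are in m, angles in rad, forces in N, time in s.
With the tool pointing down it reaches from about 0.4 to 0.85 m from the base axis. Payload 6.9 kg.
Tool frame: the origin (TCP) lies midway between the tips of the shut fingers; the grasp point (between the pads) lies 19 mm behind it; z points along the fingers, y is the line along which they close (so a half turn about z gives the same grasp; the last joint's range is limited). The gripper opens to 85 mm and grips with 20 to 120 N. Pads are 22 mm wide; open, the fingers measure 114 mm over their backs; the gripper's body (76 mm by 85 mm) begins 54 mm behind the grasp point. The pads swing forward as they close: fully open they stand 13 mm farther back than shut.
Start: joints at [-1.224, 0.507, -0.238, 1.5, 0.126, 1.149, -0.155], TCP at [0.149, 0.607, 0.231] pointing down, gripper open.
Joint ranges: [-3.08, 3.08], [-0.24, 2.05], [-1.43, 1.35], [0, 2.5], [-1.52, 4.66], [0.17, 1.96], [-2.89, 2.89]. Speed limits (rad/s): [2.39, 2.39, 3.14, 3.14, 3.14, 3.14, 3.14].

### API

Orientations are given as [roll, pitch, yaw] about the fixed x, y, z axes, in that order (R = Rz(yaw) Ry(pitch) Rx(roll)).
In Python, from plant import bot, eyes gives the robot as it stands.
- The arm moves only by the shell command python3 -m pendant 'ROWS' [FORCE]. ROWS is a JSON object of lists of equal length, an entry for each row: "xyz": the shift along the tool's x, y, z in mm, a list of three; "rotation": the turn, a rotation vector about the tool's x, y, z in rad, a list of three; "fingers": the finger opening in mm, from 0 to 85.4. A call has 1 to 8 rows; each row shifts and turns the commanded pose from where the row before left it, along the tool's axes as they then stand; what a row does not reach is not made up. A row lasts 1/8 s, in which the tool goes at most 62.5 mm and 10.7 degrees, less where a joint would pass 70% of its speed; a pose out of reach is approached as far as the arm can. A call is refused whole if a number of a shift passes 62.5 or a number of a turn 0.188, either way. A call with a gripper value outside its range is refused whole. The fingers move at their own pace and stop on an object; FORCE is the grip in N (left out, the last holds). Time passes only in rows, so rows that do not move let the fingers close. It gives the time, the measured TCP pose, the force, the opening and the grip force at its end, in the units of the state.
- bot.state(): the state, without advancing time (a new reading comes with each control period).
- eyes.camera(name): name is "scene" or "top" or "wrist"; returns a dict with "frame" (480x640x3 uint8, red, green, blue), "fx", "fy", "cx", "cy" (pixels), "camera_from_world" (4x4, takes a point from world to camera coordinates); the wrist camera has in their place "tool_from_camera" (4x4, takes a point from camera to tool coordinates, whose origin is the TCP and whose axes are the flange's). Camera axes: x right, y down, z forward; pixel columns grow to the right and rows downward; lengths in m; the calibration is good to about 2 mm. A picture is of the moment at which its call begins: read the wrist's pose just before it. There is no depth.
- bot.job_done(): hands the job in; it is judged then, once.
The state is a dict: "clock": time; "joint_pos": joint angles; "joint_vel": joint speeds; "tau": joint torques, N m; "tool_pos": TCP position; "ee_rot": TCP orientation; "wrist_force": force on the tool from outside, world axes, zero at the start; "moment": the same for the moment, N m; "finger_gap": finger opening in m; "grasp_force": force on a finger pad.
Only numpy, scipy, OpenCV 4.12 (cv2) and the standard library are available. Lean on these libraries where they do the work, as an engineer would, in place of code of your own. Each camera call takes 0.05 s, during which the arm holds its last target. There are 200 camera calls.

### The job

Slide the flanged brass barrel across the bench into the green slotted fixture, standing upright with its flange under the plate, and press it home against the red sprung buffer until the yellow catch springs up behind the flange and keeps the buffer squeezed. Press gently, without ramming the buffer to the end of its travel, and leave the black roller and the other things on the bench where they are.

Things in the scene. Friction and masses are not known exactly. Their poses are not given: they have to be found in the camera images.
- barrel_mid (a point): Middle (42.5 mm above the underside) of the loose brass barrel, which stands on its flange and slides on the bench: flange 124 mm diameter, 12 mm thick, at the bottom; above it a plain round body 90 mm diameter; 85 mm tall in all; hollow, about 0.6 kg, too wide to grasp. z is its axis, up; its yaw does not matter.
- fixture: Green fixture bolted to the bench. Origin on the bench surface, on the slot's centre line; +x is the level way in for the barrel, y across, z up. Plate: underside 17 mm, top 25 mm above the bench, x = -70 to +140 mm, 180 mm wide. Its slot, 94 mm wide, is open at the -x end and ends at x = +70 mm. Feet under the plate leave 140 mm of width for the flange.
- slot_mouth (a point): Centre of the slot's mouth, at plate height: x = -70, z = 21 mm in the fixture; axes as the fixture's. From here flared guides widen the mouth outwards from 94 mm to about 136 mm across, 30 mm farther out.
- seat (a point): On the slot's centre line, at x = 0 in the fixture, 35 mm above the bench. Buffer, its steel block (61 mm tall, 71 with bolts, behind the slot's end) and catch form one carriage, clamped anew each time: once caught, the barrel's axis lies somewhere from here to 25 mm farther along +x. Where is not measured: find it by touch. The barrel meets the buffer about 4 mm before.
- buffer (a joint): Red sprung disc, 18 mm across, 35 mm above the bench on the slot's centre line, facing the mouth; the barrel's round side pushes it along +x. In m: 0 free, 0.013 end of travel. Takes 1.5 N at first, then 1.3 N more per mm, besides 4 to 9 N of bench friction. The catch can rise from about 0.005; beyond 0.012 it is rammed. Stays at about 0.004 once the barrel is caught.
- catch (a joint): Yellow sprung leaf on the bench on the slot's centre line, 45 mm long, 18 mm wide, hinged at its outer end, its tip towards the buffer and 7 mm high. In rad: 0 up, 0.155 level with the bench. The flange rides over it and presses it flat (about 2 N); it springs up behind the flange, 62 mm behind the barrel's axis, once the barrel is far enough in.
- roller: Black rubber roller standing on end, 80 mm diameter, 55 mm tall, loose; may stand where the barrel could have stood. Origin at the centre of its underside. Leave alone.
- hammer: Hammer lying on the far side of the bench; origin under it. Leave alone.
- wrench: Wrench lying on the near side of the bench; origin under it. Leave alone.
- tin: Blue tin, 80 mm diameter, 100 mm tall, far side; origin at the centre of its underside. Leave alone.
- collar: Steel ring, 80 mm diameter, 30 mm tall, lying near the robot's left; origin at the centre of its underside. Leave alone.
- block: Dark steel block 100 x 50 x 50 mm, far left; origin at the centre of its underside. Leave alone.
- bin: Orange open bin 160 x 120 x 70 mm at the right; origin at the centre of its underside. Leave alone.
- slug: Small aluminium slug standing on end, 40 mm diameter, 60 mm tall, to the right; origin at the centre of its underside. Leave alone.
Mind the look-alikes: they are no part of the job. Leave any purple look-alike of the part that bears barrel_mid alone.

How it is judged:
By the outcome, as a careful person would: the job done as asked, in the order asked, and still so for the second after the job is handed in, with the robot touching nothing.
It also fails if it takes over 61 s, if anything falls off the work surface, if the arm or the gripper's body presses on something with over 40 N, if the wrist force passes 120 N, or if a joint passes its speed limit or range.

## Working session

There is one attempt and no reset: what is moved stays moved. The work goes in short steps, Python scripts to look and compute and a shell command to move; the robot and the scene stay as the last step left them, time stands still between calls to the robot, and variables do not carry over. Pictures are saved under pics/ and viewed, at most 10 in all, crops included, and the job is handed in when it is done.

```bash
mkdir -p pics; ls; python3 - <<'E'
from plant import bot, eyes
import cv2
s=bot.state();print({k:s[k] for k in('clock','tool_pos','ee_rot','wrist_force')})
for n in('scene','top'):
    c=eyes.camera(n);cv2.imwrite(f'pics/{n}0.png',c['frame'][:,:,::-1]);print(n,c['fx'],c['cx'],c['cy'],c['camera_from_world'])
E
```

```text
pics
{'clock': 0.0, 'tool_pos': array([0.14900011, 0.60648052, 0.23043044]), 'ee_rot': array([-3.13983241e+00,  2.61473126e-05,  2.90078831e+00]), 'wrist_force': array([-0.50698301,  0.40026271,  0.10833563])}
scene 435.31800176067185 322.08031393417855 239.96972058857497 [[ 0.13141237  0.99132614 -0.00180957 -0.01124861]
 [ 0.82607129 -0.11051459 -0.55262351 -0.40288497]
 [-0.54803011  0.07112673 -0.83342905  1.39844044]
 [ 0.          0.          0.          1.        ]]
top 460.05841048142094 313.5608859508605 237.57186531232423 [[ 2.95598601e-02 -9.99562710e-01 -7.76196762e-04 -7.94688850e-02]
 [-9.94048486e-01 -2.93153148e-02 -1.04920063e-01  5.06954807e-01]
 [ 1.04851428e-01  3.87299959e-03 -9.94480356e-01  1.34283472e+00]
 [ 0.00000000e+00  0.00000000e+00  0.00000000e+00  1.00000000e+00]]
```

View pics/scene0.png

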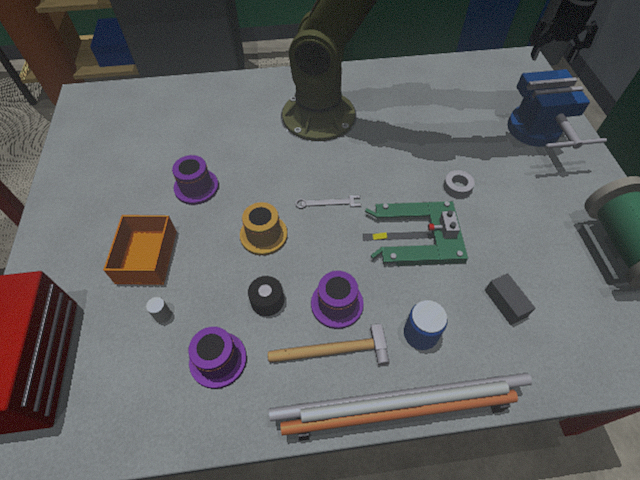

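View pics/top0.png

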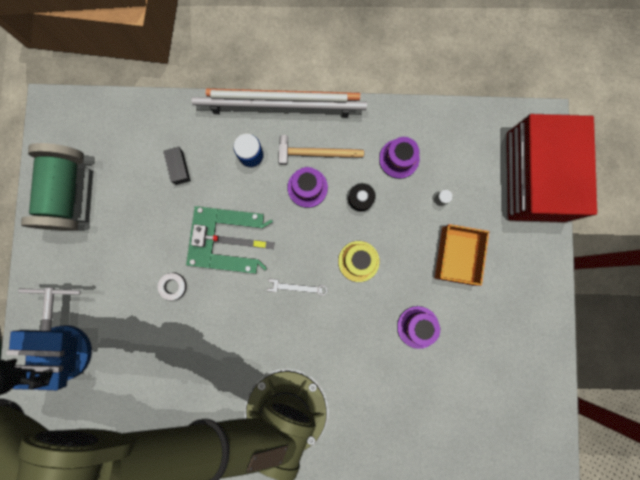

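The scene view shows the brass barrel at about (263,228), with the green fixture at (420,235), its mouth facing it and the yellow catch at (379,236). The top view shows the barrel at (359,260), the mouth at about (268,243), and the corridor between the purple decoy (308,187) and the wrench (297,288) is free.

```bash
cat > h.py <<'E'
import numpy as np, cv2
from plant import bot, eyes
def ray(c,px,z):
    T=c['camera_from_world'];R=T[:3,:3];o=-R.T@T[:3,3]
    d=R.T@np.array([(px[0]-c['cx'])/c['fx'],(px[1]-c['cy'])/c['fy'],1]);return o+d*(z-o[2])/d[2]
def mask(c,lo,hi):
    m=cv2.inRange(cv2.cvtColor(c['frame'],cv2.COLOR_RGB2HSV),lo,hi)
    n,l,s,ce=cv2.connectedComponentsWithStats(m);return l,s,ce
E
python3 - <<'E'
from h import *
for n in('scene','top'):
    c=eyes.camera(n)
    x0,y0,w,h=((150,130,380,200) if n=='scene' else (180,180,230,130))
    for name,lo,hi,z in(('brass',(15,110,60),(32,255,255),.012),('green',(60,80,40),(85,255,255),.025),('red',(0,150,80),(6,255,255),.035)):
        l,s,ce=mask(c,lo,hi)
        for i in range(1,len(s)):
            if s[i,4]<8 or not(x0<ce[i][0]<x0+w and y0<ce[i][1]<y0+h):continue
            m=(l==i).astype(np.uint8); cn=max(cv2.findContours(m,0,1)[0],key=len)
            P=np.array([ray(c,p[0],z)[:2] for p in cn],np.float32)*1000
            r=cv2.minAreaRect(P)
            print(n,name,s[i],ray(c,ce[i],z).round(3),'rect',np.round(r[0],1),np.round(r[1],1),round(r[2],1),'extents',P.min(0).round(),P.max(0).round())
E
```

```text
scene brass [240 203  47  52 971] [ 0.432 -0.206  0.012] rect [ 428.6 -201. ] [119.4 163.9] 85.1 extents [ 345. -262.] [ 510. -142.]
scene brass [165 218   3   6   9] [ 0.372 -0.455  0.012] rect [ 372.5 -455. ] [ 4.  16.4] 82.2 extents [ 364. -457.] [ 381. -452.]
scene brass [373 233  14   7  81] [0.496 0.095 0.012] rect [495.4  95.5] [17.5 36.6] 0.8 extents [487.  77.] [504. 114.]
scene green [366 202  89  23 963] [0.435 0.198 0.025] rect [445.7 188. ] [233.9  72.2] 84.8 extents [402.  73.] [487. 307.]
scene green [ 371  230   97   32 1400] [0.561 0.199 0.025] rect [544.  178.8] [235.9  87.1] 85.1 extents [505.  59.] [597. 299.]
scene red [429 224   5   5  17] [0.499 0.226 0.035] rect [498.3 225.7] [ 9.3 12.5] 89.9 extents [492. 221.] [505. 230.]
top brass [253 241  13   6  68] [0.487 0.099 0.012] rect [487.9  98.9] [15.1 36.1] 1.7 extents [480.  81.] [496. 117.]
top brass [339 242  40  39 926] [ 0.442 -0.198  0.012] rect [ 444.4 -200.9] [113.7 116.9] 1.7 extents [ 387. -259.] [ 502. -142.]
top green [193 207  78  28 965] [0.559 0.201 0.025] rect [544.6 182.9] [229.7  77.3] 85.9 extents [511.  67.] [591. 298.]
top green [ 187  240   79   33 1023] [0.437 0.214 0.025] rect [447.9 190.3] [232.7  79.5] 84.6 extents [402.  77.] [493. 308.]
top red [214 236   4   5  18] [0.498 0.226 0.035] rect [498.4 225.5] [12.   8.9] 3.0 extents [492. 221.] [504. 230.]
```

```bash
python3 - <<'E'
import cv2
a=cv2.imread('pics/top0.png')[180:310,170:400];b=cv2.imread('pics/scene0.png')[180:280,340:480]
cv2.imwrite('pics/c1.png',cv2.resize(a,None,fx=3.4,fy=3.4,interpolation=2))
cv2.imwrite('pics/c2.png',cv2.resize(b,None,fx=5.5,fy=5.5,interpolation=2))
E
```

```text
(no output)
```

View pics/c1.png

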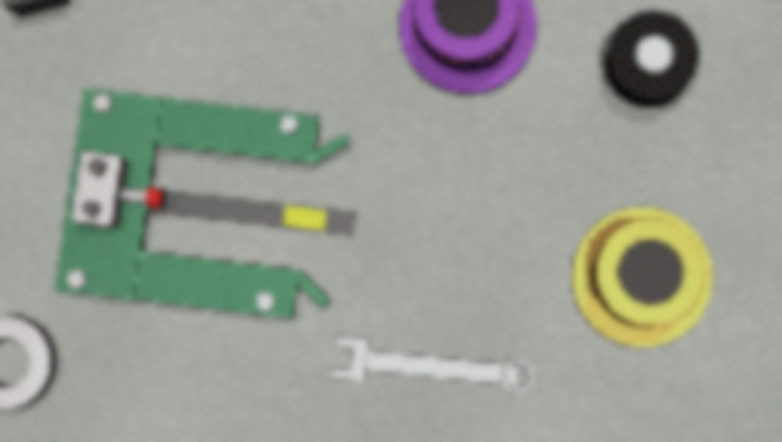

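View pics/c2.png

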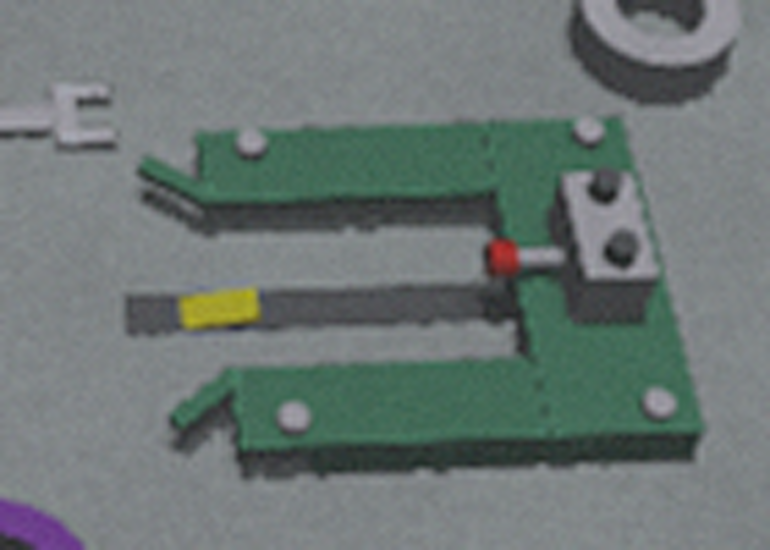

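The top crop shows the plate corners at (83,90), (56,290), (318,115) and (294,317), inner slot edges at (157,149)-(315,162) and (146,252)-(300,270), and the flange circle around (643,277). The scene crop confirms the slot layout, with the buffer at (503,257).

```bash
python3 - <<'E'
from h import *
c=eyes.camera('top')
q=lambda x,y,z:ray(c,(170+x/3.4-.35,180+y/3.4-.35),z)[:2]*1000
K={k:q(*v,.025) for k,v in dict(A=(83,90),B=(56,290),C=(318,115),D=(294,317)).items()}
print({k:v.round(1) for k,v in K.items()},[np.linalg.norm(K[a]-K[b]).round() for a,b in('AB','CD','AC','BD')])
back=(K['A']+K['B'])/2; front=(K['C']+K['D'])/2
d=back-front; u=d/np.linalg.norm(d); v=np.array([-u[1],u[0]])
org=(back-140*u+front+70*u)/2
print('dir deg',np.degrees(np.arctan2(u[1],u[0])),'origin',org,'lens',np.linalg.norm(d))
fl=q(643,277,.012); print('barrel',fl,'edges',q(574,277,.012),q(712,277,.012),q(643,208,.012),q(643,346,.012))
for n,p,z in(('red',np.array([498.4,225.6]),0),('leaf',np.array([490.,97.]),0),('barrel',fl,0)):
    print(n,'in fixture',(p-org)@u,(p-org)@v)
s=eyes.camera('scene')
def w(x,y,z):return ray(s,(340+x/5.5-.4,180+y/5.5-.4),z)[:2]*1000
print('scene corners',[w(*p,.025).round() for p in((620,117),(703,430),(198,130),(240,448))])
print('top slot edges', [q(*p,.025).round() for p in((157,149),(315,162),(146,252),(300,270))])
E
```

```text
{'A': array([593.6, 297. ]), 'B': array([416.6, 310.5]), 'C': array([577.4,  88.6]), 'D': array([399.3, 102.2])} [np.float64(177.0), np.float64(179.0), np.float64(209.0), np.float64(209.0)]
dir deg 85.40104068102897 origin [493.92240035 164.68518342] lens 209.00856012618067
barrel [ 443.78472313 -201.72219243] edges [ 441.99226416 -141.02428886] [ 445.57705936 -262.4159393 ] [ 504.79499493 -200.54726107] [ 383.3366306  -202.88629738]
red in fixture 61.07770888417128 0.42101663207017354
leaf in fixture -67.78176107683898 -1.51728194335519
barrel in fixture -369.24774688642333 20.597407018927168
scene corners [array([419., 309.]), array([597., 293.]), array([399., 103.]), array([578.,  86.])]
top slot edges [array([543., 229.]), array([536.,  90.]), array([452., 234.]), array([440.,  99.])]
```

The fixture's direction is 85.4° and its origin is (494,165) mm. Plate size and slot match the given sizes from both cameras. In fixture coordinates the barrel is at X=-369 and 20.6 mm off the centre line. I'll turn the tool so its x lies along the fixture's +x, then go round behind the barrel with the fingers as a 60 mm cradle.

```bash
python3 -m pendant '{"xyz":[[0,0,0],[0,0,0],[0,0,0],[0,0,0],[0,0,0],[0,0,0],[0,0,0],[0,0,0]],"rotation":[[0,0,0.176],[0,0,0.176],[0,0,0.176],[0,0,0.176],[0,0,0.176],[0,0,0.176],[0,0,0.176],[0,0,0.176]],"fingers":[60,60,60,60,60,60,60,60]}'
python3 -m pendant '{"xyz":[[0,50,0],[0,50,0],[0,50,0],[0,50,0],[0,50,0],[0,50,0],[0,50,0],[-50,10,0]],"rotation":[[0,0,0],[0,0,0],[0,0,0],[0,0,0],[0,0,0],[0,0,0],[0,0,0],[0,0,0]],"fingers":[60,60,60,60,60,60,60,60]}'
cat >> h.py <<'E'
O=np.array([493.9,164.7]);U=np.array([.0802,.9968]);W=np.array([.9968,-.0802])
def where():
    s=bot.state();p=s['tool_pos'][:2]*1000-O
    print('t',round(s['clock'],2),'X',round(p@U,1),"Y'",round(p@W,1),'z',round(s['tool_pos'][2]*1000,1),'rot',s['ee_rot'].round(4),'F along',round(s['wrist_force'][:2]@U,2),'across',round(s['wrist_force'][:2]@W,2),'Fz',round(s['wrist_force'][2],2),'gap',round(s['finger_gap']*1000,1))
E
python3 -c "from h import *;where()"
```

```text
clock: 1.3
tool_pos: [0.149, 0.6069, 0.2312]
ee_rot: [-3.142, 0.0, 1.487]
wrist_force: [-0.6, -0.1, -0.4]
finger_gap: 0.0596
grasp_force: 0.0
clock: 2.3
tool_pos: [0.5071, 0.5299, 0.2264]
ee_rot: [-3.141, 0.003, 1.493]
wrist_force: [0.2, -0.8, -0.1]
finger_gap: 0.0599
grasp_force: 0.0
t 2.3 X 365.1 Y' -16.2 z 226.4 rot [-3.1405e+00  2.7000e-03  1.4927e+00] F along -0.77 across 0.25 Fz -0.14 gap 59.9
```

```bash
python3 -m pendant '{"xyz":[[-55,0,0],[-55,0,0],[-55,0,0],[-55,0,0],[-55,0,0],[-55,0,0],[-55,0,0],[-55,0,0]],"rotation":[[0,0,0],[0,0,0],[0,0,0],[0,0,0],[0,0,0],[0,0,0],[0,0,0],[0,0,0]],"fingers":[60,60,60,60,60,60,60,60]}' >/dev/null
python3 -m pendant '{"xyz":[[-55,0,0],[-55,0,0],[-55,0,0],[-55,0,0],[-55,0,0],[-55,0,0],[-55,0,0],[0,0,0]],"rotation":[[0,0,0],[0,0,0],[0,0,0],[0,0,0],[0,0,0],[0,0,0],[0,0,0],[0,0,0]],"fingers":[60,60,60,60,60,60,60,60]}' >/dev/null
python3 -c "from h import *;where()"
```

```text
t 4.3 X -466.1 Y' -18.5 z 231.3 rot [-3.1413e+00  2.8000e-03  1.4854e+00] F along 1.34 across 0.8 Fz -0.03 gap 60.2
```

```bash
python3 -m pendant '{"xyz":[[0,-2,48],[0,0,50],[0,0,50],[0,0,35],[0,0,15],[0,0,0]],"rotation":[[0,0,0.005],[0,0,0],[0,0,0],[0,0,0],[0,0,0],[0,0,0]],"fingers":[60,60,60,60,60,60]}' >/dev/null
python3 - <<'E'
from h import *
where();c=eyes.camera('scene');cv2.imwrite('pics/s1.png',cv2.resize(c['frame'][150:300,150:350,::-1],None,fx=3.5,fy=3.5))
E
```

```text
t 5.05 X -460.5 Y' -19.2 z 33.0 rot [-3.1406e+00 -7.0000e-04  1.4882e+00] F along -0.81 across 0.04 Fz -0.12 gap 60.1
```

View pics/s1.png

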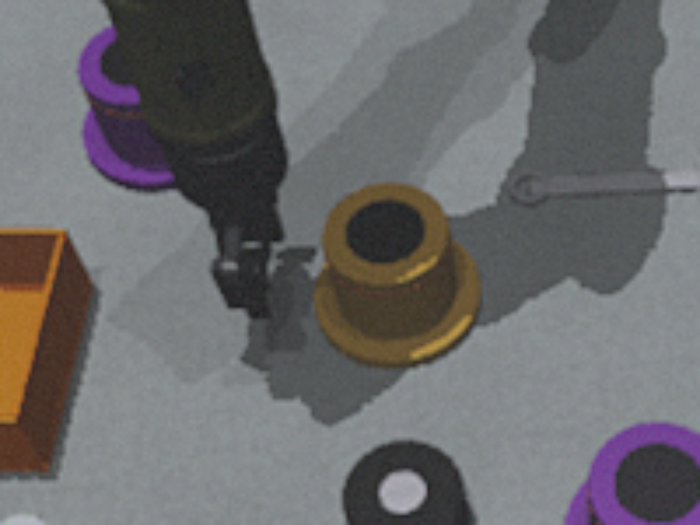

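The gripper stands behind the barrel at (245,280) with the barrel at (385,270), and everything else is clear. I'll start the push.

```bash
python3 -m pendant '{"xyz":[[12,-0.5,0],[12,-0.5,0],[12,-0.5,0],[8,0,0],[8,0,0],[10,0,0],[10,0,0],[10,0,0]],"rotation":[[0,0,0],[0,0,0],[0,0,0],[0,0,0],[0,0,0],[0,0,0],[0,0,0],[0,0,0]],"fingers":[60,60,60,60,60,60,60,60]}' >/dev/null;python3 -c "from h import *;where()"
python3 -m pendant '{"xyz":[[14,1,0],[14,1,0],[14,1.5,0],[14,1.5,0],[14,1.5,0],[14,1.5,0],[14,1.5,0],[10,0.5,0]],"rotation":[[0,0,0],[0,0,0],[0,0,0],[0,0,0],[0,0,0],[0,0,0],[0,0,0],[0,0,0]],"fingers":[60,60,60,60,60,60,60,60]}' >/dev/null
python3 - <<'E'
from h import *
where();c=eyes.camera('top')
l,s,ce=mask(c,(15,110,60),(32,255,255))
for i in range(1,len(s)):
    if s[i,4]>150:print(s[i],((ray(c,ce[i],.012)[:2]*1000-O)@U).round(1),((ray(c,ce[i],.012)[:2]*1000-O)@W).round(1))
cv2.imwrite('pics/t2.png',cv2.resize(c['frame'][180:310,170:400,::-1],None,fx=3.4,fy=3.4,interpolation=2))
E
```

```text
t 6.1 X -378.9 Y' -20.3 z 33.4 rot [3.1411e+00 6.0000e-04 1.4873e+00] F along -3.74 across 0.51 Fz 3.09 gap 59.4
t 7.1 X -269.9 Y' -10.2 z 33.2 rot [-3.1413e+00 -2.0000e-04  1.4885e+00] F along -4.11 across 0.2 Fz 2.71 gap 60.1
[   0    0  173   63 4425] 504.9 637.6
[289 149  74   8 293] -218.0 297.5
[ 440  225   49   60 1736] -667.5 29.7
[292 234  16  20 161] -185.2 13.7
```

View pics/t2.png

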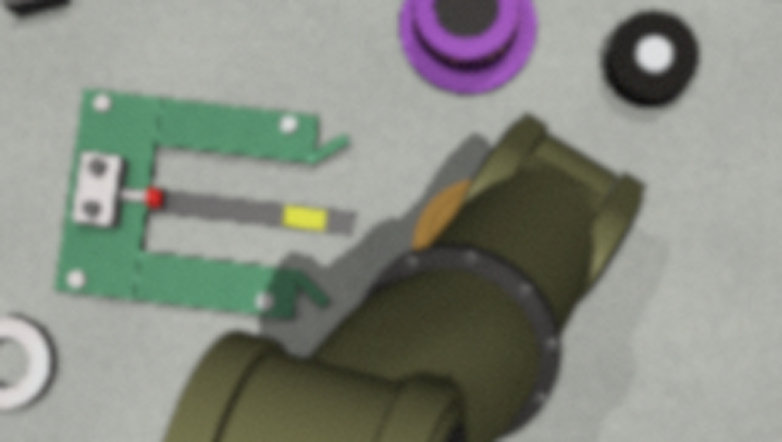

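The arm hides the barrel from above, though its flange edge shows at (430,215), still short of the mouth at (330,220). I'll push on to the funnel and check from the scene camera.

```bash
python3 -m pendant '{"xyz":[[10,1.5,0],[12,1.5,0],[12,1.5,0],[12,1.5,0],[12,1.5,0],[10,1.5,0],[4,0.5,0]],"rotation":[[0,0,0],[0,0,0],[0,0,0],[0,0,0],[0,0,0],[0,0,0],[0,0,0]],"fingers":[60,60,60,60,60,60,60]}' >/dev/null
python3 - <<'E'
from h import *
where();c=eyes.camera('scene')
l,s,ce=mask(c,(13,90,30),(32,255,255))
for i in range(1,len(s)):
    if s[i,4]>200:
        cn=max(cv2.findContours((l==i).astype(np.uint8),0,1)[0],key=len)
        P=np.array([ray(c,p[0],.012)[:2]*1000 for p in cn]);print(s[i],P.min(0),P.max(0))
cv2.imwrite('pics/s2.png',cv2.resize(c['frame'][170:300,290:490,::-1],None,fx=4,fy=4,interpolation=2))
E
```

```text
t 8.03 X -198.1 Y' -0.5 z 33.2 rot [-3.1414e+00 -2.0000e-04  1.4888e+00] F along -2.93 across -0.42 Fz -1.35 gap 60.7
[  32    0   80   53 1063] [ -824.14911335 -1065.34861492] [-438.41322991 -740.46540389]
[ 72  61  62  15 231] [-378.81653952 -825.24031181] [-293.99757167 -612.54986772]
[323 205  47  53 940] [384.12223371 -51.07399068] [547.84125535  70.01750776]
[ 103  215   66   56 1482] [ 338.46539681 -598.74809855] [ 521.5762494  -450.32759522]
[ 268  338  106   24 1095] [ 762.48809581 -210.4779205 ] [786.99064788  23.38199848]
[281 408 135  22 380] [ 919.8298315 -193.9107093] [926.69770818  80.0849215 ]
```

View pics/s2.png

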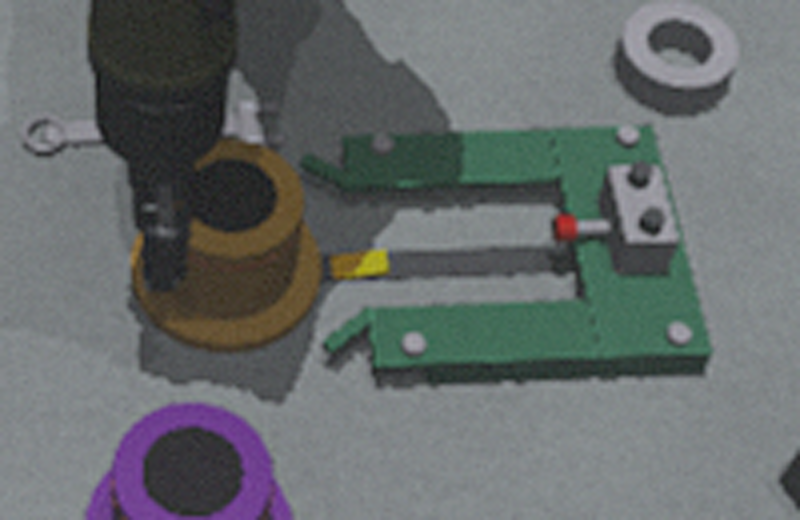

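The barrel (flange at (228,265)) is upright and centred just outside the mouth, and the purple part and the wrench are untouched. Measured centre (482,9.5) agrees with the centre line. Now into the slot.

```bash
python3 -m pendant '{"xyz":[[8,0.5,0],[8,0,0],[8,0,0],[8,0,0],[8,0,0],[8,0,0],[8,0,0],[8,0,0]],"rotation":[[0,0,0],[0,0,0],[0,0,0],[0,0,0],[0,0,0],[0,0,0],[0,0,0],[0,0,0]],"fingers":[60,60,60,60,60,60,60,60]}' >/dev/null;python3 -c "from h import *;where()"
python3 -m pendant '{"xyz":[[8,0,0],[8,0,0],[8,0,0],[8,0,0],[8,0,0],[8,0,0],[2,0,0]],"rotation":[[0,0,0],[0,0,0],[0,0,0],[0,0,0],[0,0,0],[0,0,0],[0,0,0]],"fingers":[60,60,60,60,60,60,60]}' >/dev/null
python3 -c "from h import *;where()"
```

```text
t 9.07 X -134.6 Y' 0.2 z 33.3 rot [-3.1416  0.      1.4878] F along -3.33 across 0.4 Fz 0.57 gap 60.2
t 9.95 X -84.2 Y' 0.3 z 33.2 rot [-3.1415e+00 -2.0000e-04  1.4888e+00] F along -3.87 across -0.18 Fz 0.56 gap 60.0
```

```bash
python3 -m pendant '{"xyz":[[4,0,0],[4,0,0],[4,0,0],[4,0,0],[4,0,0],[4,0,0],[4,0,0],[4,0,0]],"rotation":[[0,0,0],[0,0,0],[0,0,0],[0,0,0],[0,0,0],[0,0,0],[0,0,0],[0,0,0]],"fingers":[60,60,60,60,60,60,60,60]}' >/dev/null
python3 - <<'E'
from h import *
where();c=eyes.camera('scene')
cv2.imwrite('pics/s3.png',cv2.resize(c['frame'][170:290,330:490,::-1],None,fx=5,fy=5,interpolation=2))
E
```

```text
t 10.95 X -52.8 Y' 0.4 z 33.3 rot [-3.1415e+00  1.0000e-04  1.4878e+00] F along -3.05 across 0.04 Fz 0.74 gap 59.9
```

View pics/s3.png

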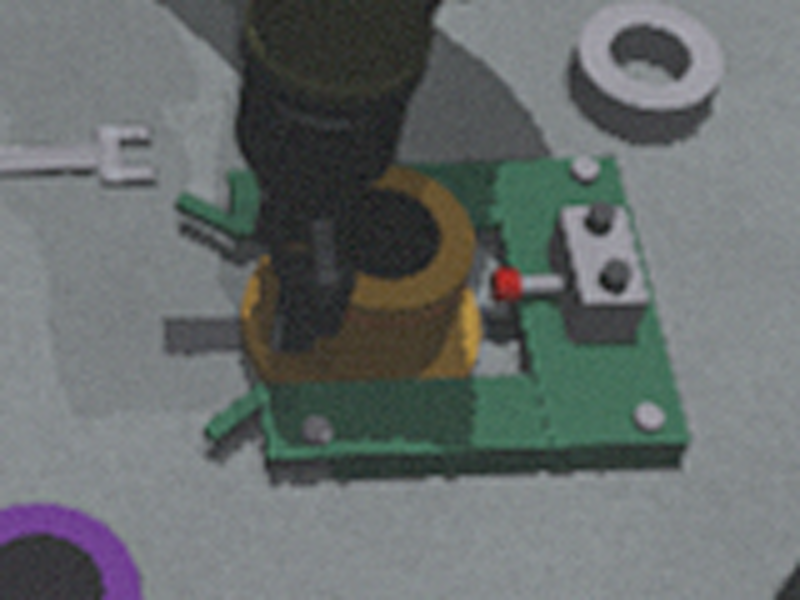

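The barrel sits in the slot with its flange under the plate, and a gap of some 15–20 mm remains to the buffer (508,284). I'll advance in small steps by force.

```bash
python3 -m pendant '{"xyz":[[2,0,0],[2,0,0],[2,0,0],[2,0,0]],"rotation":[[0,0,0],[0,0,0],[0,0,0],[0,0,0]],"fingers":[60,60,60,60]}' >/dev/null;python3 -c "from h import *;where()"
python3 -m pendant '{"xyz":[[2,0,0],[2,0,0]],"rotation":[[0,0,0],[0,0,0]],"fingers":[60,60]}' >/dev/null;python3 -c "from h import *;where()"
python3 -m pendant '{"xyz":[[1,0,0],[1,0,0]],"rotation":[[0,0,0],[0,0,0]],"fingers":[60,60]}' >/dev/null;python3 -c "from h import *;where()"
python3 -m pendant '{"xyz":[[1,0,0],[1,0,0]],"rotation":[[0,0,0],[0,0,0]],"fingers":[60,60]}' >/dev/null;python3 -c "from h import *;where()"
```

```text
t 11.5 X -45.0 Y' 0.5 z 33.3 rot [3.1416e+00 1.0000e-04 1.4876e+00] F along -3.39 across 0.18 Fz 0.78 gap 60.3
t 11.75 X -41.0 Y' 0.5 z 33.3 rot [3.1416 0.     1.4878] F along -3.74 across -0.5 Fz 1.64 gap 60.0
t 12.0 X -39.0 Y' 0.4 z 33.3 rot [-3.1415e+00  1.0000e-04  1.4877e+00] F along -3.2 across 0.57 Fz 1.54 gap 60.1
t 12.25 X -37.1 Y' 0.5 z 33.3 rot [3.1416e+00 1.0000e-04 1.4877e+00] F along -4.51 across 0.02 Fz 1.49 gap 59.9
```

```bash
cat >> h.py <<'E'
def red():
    where();c=eyes.camera('scene');l,s,ce=mask(c,(0,120,60),(8,255,255))
    for i in range(1,len(s)):
        if 6<s[i,4]<60 and 415<ce[i][0]<450 and 210<ce[i][1]<240:
            P=ray(c,ce[i],.035)[:2]*1000-O;print('  red X',(P@U).round(1),'left px',s[i][:5])
E
python3 -c "from h import *;red()"
python3 -m pendant '{"xyz":[[1,0,0],[1,0,0]],"rotation":[[0,0,0],[0,0,0]],"fingers":[60,60]}' >/dev/null;python3 -c "from h import *;red()"
python3 -m pendant '{"xyz":[[1,0,0],[1,0,0]],"rotation":[[0,0,0],[0,0,0]],"fingers":[60,60]}' >/dev/null;python3 -c "from h import *;red()"
python3 -m pendant '{"xyz":[[1,0,0],[1,0,0]],"rotation":[[0,0,0],[0,0,0]],"fingers":[60,60]}' >/dev/null;python3 -c "from h import *;red()"
```

```text
t 12.25 X -37.1 Y' 0.5 z 33.3 rot [3.1416e+00 1.0000e-04 1.4877e+00] F along -4.51 across 0.02 Fz 1.49 gap 59.9
  red X 61.6 left px [429 224   5   6  25]
t 12.55 X -35.0 Y' 0.4 z 33.3 rot [-3.1416e+00  1.0000e-04  1.4877e+00] F along -2.62 across 0.0 Fz 1.41 gap 60.0
  red X 62.4 left px [430 224   4   6  18]
t 12.85 X -33.2 Y' 0.4 z 33.3 rot [-3.1416e+00  2.0000e-04  1.4877e+00] F along -4.68 across 0.19 Fz 2.62 gap 59.9
  red X 64.0 left px [430 224   4   6  15]
t 13.15 X -32.0 Y' 0.4 z 33.3 rot [-3.1415e+00  1.1000e-03  1.4869e+00] F along -7.8 across -0.66 Fz 2.71 gap 60.3
  red X 64.1 left px [431 224   3   6  14]
```

```bash

python3 -m pendant '{"xyz":[[1,0,0],[1,0,0]],"rotation":[[0,0,0],[0,0,0]],"fingers":[60,60]}' >/dev/null;python3 -c "from h import *;red()"
python3 -m pendant '{"xyz":[[1,0,0],[0.5,0,0]],"rotation":[[0,0,0],[0,0,0]],"fingers":[60,60]}' >/dev/null;python3 -c "from h import *;red()"
```

```text
t 13.45 X -30.8 Y' 0.4 z 33.3 rot [-3.1413e+00  1.8000e-03  1.4864e+00] F along -9.21 across -0.55 Fz 3.8 gap 59.7
  red X 65.8 left px [431 224   4   6  19]
t 13.75 X -29.8 Y' 0.3 z 33.3 rot [-3.1411e+00  2.3000e-03  1.4859e+00] F along -10.13 across 0.36 Fz 2.02 gap 59.9
  red X 66.9 left px [432 224   3   5  13]
```

```bash

python3 -m pendant '{"xyz":[[1,0,0],[0.5,0,0]],"rotation":[[0,0,0],[0,0,0]],"fingers":[60,60]}' >/dev/null;python3 -c "from h import *;red()"
```

```text
t 14.05 X -28.7 Y' 0.3 z 33.3 rot [-3.1410e+00  2.8000e-03  1.4856e+00] F along -11.35 across -0.18 Fz 3.63 gap 59.7
  red X 67.4 left px [432 224   4   6  13]
```

```bash

python3 -m pendant '{"xyz":[[1,0,0],[1,0,0],[0,0,0]],"rotation":[[0,0,0],[0,0,0],[0,0,0]],"fingers":[60,60,60]}' >/dev/null;python3 -c "from h import *;red()"
python3 -m pendant '{"xyz":[[1,0,0],[0.5,0,0],[0,0,0]],"rotation":[[0,0,0],[0,0,0],[0,0,0]],"fingers":[60,60,60]}' >/dev/null
python3 - <<'E'
from h import *
red();c=eyes.camera('scene')
cv2.imwrite('pics/s4.png',cv2.resize(c['frame'][195:275,350:450,::-1],None,fx=7,fy=7,interpolation=2))
E
```

```text
t 14.47 X -27.3 Y' 0.2 z 33.2 rot [-3.1408  0.0033  1.485 ] F along -12.44 across -0.55 Fz 4.18 gap 59.8
  red X 69.1 left px [433 224   3   6  15]
t 14.9 X -26.4 Y' 0.2 z 33.3 rot [-3.1408  0.004   1.4845] F along -14.87 across -1.32 Fz 4.18 gap 60.0
  red X 69.8 left px [433 224   4   6  16]
```

View pics/s4.png

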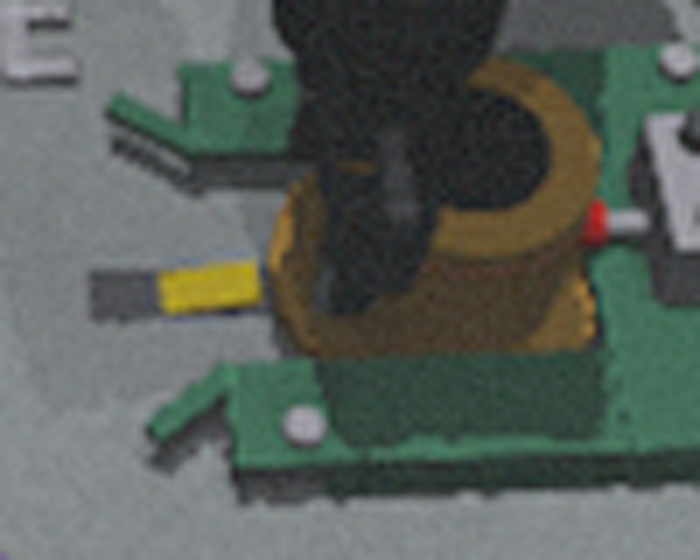

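The whole yellow leaf now shows, with its tip at (262,285) just behind the flange at (275,290), so it has sprung up. Compression is about 7–8 mm. I'll back off gently and check that it holds.

```bash

python3 -m pendant '{"xyz":[[-1,0,0],[-2,0,0],[-2,0,0],[-3,0,0],[-5,0,0],[-10,0,0],[-20,0,0],[-30,0,0]],"rotation":[[0,0,0],[0,0,0],[0,0,0],[0,0,0],[0,0,0],[0,0,0],[0,0,0],[0,0,0]],"fingers":[60,60,60,60,60,60,60,60]}' >/dev/null;python3 -c "from h import *;red()"
python3 -m pendant '{"xyz":[[-20,0,-10],[0,0,-30],[0,0,-50],[0,0,-50],[0,0,-50],[0,0,0]],"rotation":[[0,0,0],[0,0,0],[0,0,0],[0,0,0],[0,0,0],[0,0,0]],"fingers":[60,60,60,60,60,60]}' >/dev/null
python3 - <<'E'
from h import *
red();c=eyes.camera('scene')
cv2.imwrite('pics/s5.png',cv2.resize(c['frame'][165:305,290:490,::-1],None,fx=4,fy=4,interpolation=2))
E
```

```text
t 16.0 X -95.5 Y' 0.3 z 33.2 rot [ 3.1414e+00 -6.0000e-04  1.4897e+00] F along 0.3 across 1.21 Fz 0.78 gap 60.1
  red X 66.3 left px [432 224   3   6  12]
t 16.8 X -116.0 Y' 2.2 z 227.4 rot [ 3.1342e+00 -2.4000e-03  1.4878e+00] F along -0.21 across -0.48 Fz -0.84 gap 60.4
  red X 66.6 left px [432 224   3   6  14]
```

View pics/s5.png

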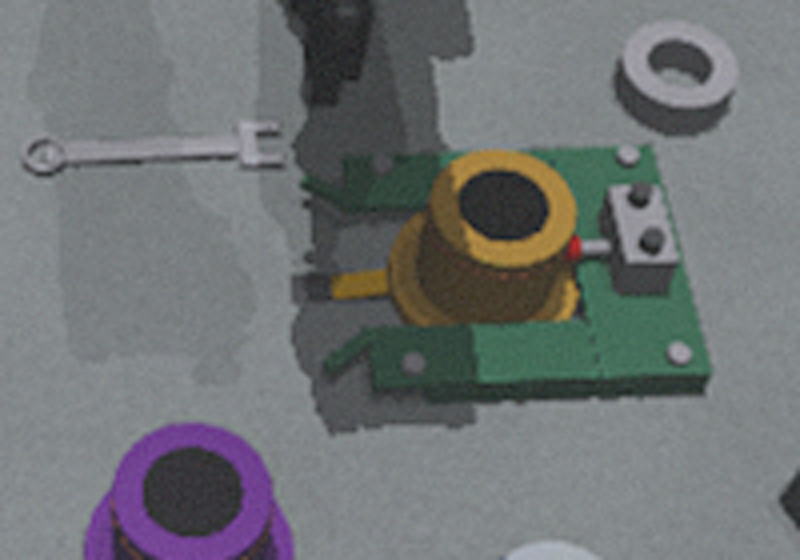

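The barrel is upright at (500,240) with its flange under the plate. The yellow leaf is against the flange's rear at (388,285), and the buffer is holding about 4–5 mm of squeeze (red X 66.5, against 61.6 when free). The robot is clear.

```bash
python3 -c "from plant import bot;print(bot.job_done())"
```

```text
the job is handed in; nothing more can be done
None
```

The barrel is caught upright in the fixture, with its flange under the plate, the catch up behind it and the buffer still squeezed by about 4–5 mm. The peak press was about 8 mm of travel and about 15 N. The robot is clear, nothing else was seen to move, and the job is handed in.

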